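# Put a swollen battery away in the safe with the folding lid stay

## Robot

A 6-joint arm with a two-finger parallel gripper is mounted at the origin on the work surface. World frame = base frame: x ahead of the robot, y to its left, z up, the work surface at z = 0. Lengths are in m, angles in rad, forces in N, time in s.
With the tool pointing down it reaches from about 0.325 to 0.9 m from the base axis. Payload 6.1 kg.
Tool frame: the origin (TCP) lies at the very end of the fingers, on their centre line; the grasp point (between the pads) lies ctrl.grip_point_offset behind it (ctrl.grip_point_offset is the distance from the TCP to the grasp point, in m); z points along the fingers, y is the direction in which the jaws open and shut (so a half turn about z gives the same grasp; the last joint's range is limited). The gripper opens to 87 mm and grips with 3 to 60 N. Pads are 19 mm wide; open, the fingers measure 117 mm over their backs; the gripper's body (75 mm by 190 mm) begins 51 mm behind the grasp point.
Start: joints at [1.071, 0.22, 1.526, -0, 1.395, -0.126], TCP at [0.228, 0.582, 0.223] pointing down, gripper open.
Joint ranges: [-2.98, 2.98], [-0.91, 2.08], [0.09, 2.57], [-1.24, 4.39], [0.2, 2.65], [-2.68, 2.68]. Speed limits (rad/s): [2.57, 2.57, 3.01, 3.14, 3.14, 3.14].

## Interface

Orientations are given as a rotation vector (axis times angle).
In Python, from bench import ctrl gives the robot as it stands. Calls block until the motion is done:
- ctrl.reach(position, orientation): joint-space move of the TCP to a pose.
- ctrl.servo_line(position, frame=None, velocity=0.15, force_limit=None): straight line of the TCP; frame=None keeps the orientation; velocity is the mean speed in m/s. With force_limit (N) it stops when the force on the tool has changed by that much, and returns True; else False.
- ctrl.move_j(angles): joint-space move.
- ctrl.release() and ctrl.grab(f_grip=None): open the fingers fully, or close them until they stop; f_grip is the grip in N (None keeps the last).
- ctrl.pause(seconds).
- ctrl.inverse_kinematics(position, orientation): joint angles nearest the present ones, or None.
- ctrl.capture(name): name is "scene" or "top" or "wrist"; returns the picture (400x640x3 uint8, blue, green, red); there is no depth.
- ctrl.get_calibration(name): a dict with "camera_matrix" (3x3 intrinsics, pixels), "view" (4x4, takes a point from world to camera coordinates); the wrist camera has in their place "hand_eye" (4x4, takes a point from camera to tool coordinates, whose origin is the TCP and whose axes are the flange's). Camera axes: x right, y down, z forward; pixel columns grow to the right and rows downward; lengths in m; the calibration is good to about 2 mm. A picture is of the moment at which its call begins: read the wrist's pose just before it. get_calibration takes no time and is no camera call.
A pose or a line that the arm cannot do raises ctrl.PlanningError and nothing moves.
- ctrl.job_done(): hands the job in, once; it reports no verdict.
Trained networks look in the newest picture that a camera, given by its name, has taken for a name from the list of things; names that differ only in an ending like _2 or _b are one class to them, and where a whole thing is asked for, a point or a joint stands for the part that bears it (a point fixed in the world has none). Each returns a list of dicts, best first, with "p" (0 to 1); they miss things now and then, are a little off and sometimes report something else, mostly with a low value. They report only what shows in the picture. A call takes as long as a camera call. They do not tell look-alikes from the thing itself.
- ctrl.find_in(camera, thing): "position" ([x, y, z] in m, in world coordinates, good to about 4 mm: the middle of the surface that is visible of it).
Readings, each from a call of its own:
- ctrl.read_time(): time.
- ctrl.read_joint_pos(): joint angles.
- ctrl.read_qvel(): joint speeds.
- ctrl.read_joint_torque(): joint torques, N m.
- ctrl.read_position(): TCP position.
- ctrl.read_eef_rot(): TCP orientation.
- ctrl.read_wrist_force(): force on the tool from outside, world axes, zero at the start.
- ctrl.read_ft_torque(): the same for the moment, N m.
- ctrl.read_grip_width(): opening from 0.0 (shut) to 1.0 (fully open).
Only numpy, scipy, OpenCV 4.12 (cv2) and the standard library are available. Lean on these libraries where they do the work, as an engineer would, in place of code of your own. Each camera call takes 0.05 s, during which the arm holds its last target.

## Task

Put the swollen battery pack (the domed one with two red tape bands) away in the steel battery safe: raise the safe's lid by its handle until the folding stay snaps locked straight, and with the lid so propped set the pack down gently, flat on the lining floor beside the spent pack that already lies there. Then push in the stay's red knee knob to break the stay and lower the lid by its handle until it is shut, neither forcing it against the locked stay nor letting it drop. Leave the good packs and everything else on the bench as they are.

Things in the scene. Friction and masses are not known exactly. Their poses are not given: they have to be found in the camera images.
- safe: Fixed steel battery safe, slate grey, 220 x 280 mm, rim 110 mm high, striped yellow front. Origin: centre of its underside; x from its front (towards the robot) to its back, y to its left, z up. Hinge line along y at x +110, z 112 mm. The stay folds into a slot inside the right wall (y -136 to -102 mm; stay's mid plane y -121).
- lid (a joint): Lid angle: 0 shut, 1.307 with the stay straight or locked (its limit). Lid 224 x 284 x 10 mm, about 0.65 kg, underside level with the hinge line. The hinge is stiff: with the stay unlocked the lid stays where it is left above about 1.1 rad, and may fall shut from below 1.05 (surely below 0.85).
- lid_handle (a point): Middle of the lid's handle: a round steel bar, 12 mm thick, 120 mm long, parallel to the hinge, on a post at each end. It lies 192 mm from the hinge measured along the lid and 50 mm out from the plane of the lid's underside (40 mm clear of its outer face); the lid's front edge is 30 mm further. The bar can turn in the grasp.
- knee (a point): Centre of the stay's knee: a red knob, 20 mm diameter, 24 mm long, axis parallel to the hinge. Two 90 mm steel arms meet here: the lower pinned to the right wall at safe x -70, z 100 mm, the upper to the lid 95 mm from the hinge. Locked, the knee is at about safe x 2, z 155 mm, above the rim; pushed away from the robot and down (safe +x, -z) it breaks and folds into the slot.
- stay_knee (a joint): Knee angle: 0 folded (lid shut), 2.158 arms in line, 2.258 locked just past straight. A light spring snaps it past straight once the lid is within about 0.01 rad of 1.307. About 2 N on the knob unlocks it; pushed to 1.8 or less (20 mm of knee travel) it stays unlocked with the lid held by its stiff hinge near 1.28; at 1.0 the lid is near 1.0 and may fall.
- tray (a point): Middle of the pale lined tray's floor inside the safe (safe x 0, y +15, z 36 mm), axes as the safe's. The tray is safe x -96 to +96, y -94 to +128 mm inside, 74 mm below the rim.
- swollen_pack: The swollen battery pack: black, 140 x 44 mm, straight sides 18 mm high, domed top to 24 mm, two red tape bands 100 mm apart; 0.22 kg. Origin: centre of its underside; x along its length. It lies flat on the mat in one of three places, amongst the two good packs.
- good_pack_a: Good battery pack, black, flat, 140 x 44 x 18 mm, green label. Origin: centre of its underside. Leave.
- good_pack_b: Another good pack, the same. Leave.
- spent_pack: Spent pack with a grey label, 140 x 44 x 18 mm, lying lengthwise (safe x) along the left side of the tray inside the safe, at about safe y = +100 mm.
- mat: Fixed blue mat, 200 x 300 mm, 3 mm thick, under the three packs. Origin: centre of its underside. The safe and the mat may stand either way round, left or right.
- driver: Screwdriver, 170 mm, blue handle, lying on the bench. Leave.
- esd_brush: Brush, 160 mm, black handle. Leave.
- meter: Yellow multimeter, 150 x 76 x 30 mm. Leave.
- drawer: Clear parts drawer, 150 x 90 x 50 mm, with white parts. Leave.
- tape: Yellow roll of tape, 80 mm across, 24 mm high, lying flat. Leave.
There are look-alikes about, which are no part of the job. What is shaped like the swollen_pack but orange or purple is not meant.

How it is judged:
By the outcome, as a careful person would: the job done as asked, in the order asked, and still so for the second after the job is handed in, with the robot touching nothing.
It also fails if it takes over 72 s, if anything falls off the work surface, if the arm or the gripper's body presses on something with over 40 N, if the wrist force passes 120 N, or if a joint passes its speed limit or range.

## Working session

There is one attempt and no reset: what is moved stays moved. The work goes in short steps, each a Python script; the robot and the scene stay as the last script left them, time stands still between calls to the robot, and variables do not carry over. Pictures are saved under pics/ and viewed, and the job is handed in when it is done.

```bash
ls; mkdir -p pics; python3 - <<'E'
from bench import ctrl
import cv2
for n in ("scene","top"):
    cv2.imwrite(f"pics/{n}0.png",ctrl.capture(n))
    c=ctrl.get_calibration(n); print(n,c)
    for t in ("safe","lid_handle","swollen_pack","good_pack_a","mat","knee"):
        print(t,[( [round(float(v),3) for v in d["position"]],round(d["p"],2)) for d in ctrl.find_in(n,t)])
print(ctrl.get_calibration("wrist"),ctrl.grip_point_offset,ctrl.read_time(),ctrl.read_eef_rot(),ctrl.read_position())
E
```

```text
pics
scene {'camera_matrix': array([[499.75811538,   0.        , 323.34096007],
       [  0.        , 499.75811538, 190.64614054],
       [  0.        ,   0.        ,   1.        ]]), 'view': array([[ 8.45118130e-01,  5.34579588e-01, -1.04202192e-04,
        -3.92661608e-01],
       [ 3.37665229e-01, -5.33966851e-01, -7.75152627e-01,
        -5.83587767e-02],
       [-4.14436412e-01,  6.55060353e-01, -6.31774005e-01,
         1.80101317e+00],
       [ 0.00000000e+00,  0.00000000e+00,  0.00000000e+00,
         1.00000000e+00]])}
safe [([0.549, -0.273, 0.121], 0.62)]
lid_handle [([0.529, -0.254, 0.126], 0.79), ([0.576, 0.435, 0.018], 0.58), ([0.461, -0.586, 0.028], 0.49)]
swollen_pack [([0.332, 0.231, 0.015], 0.93), ([0.547, 0.177, 0.023], 0.74), ([0.293, -0.276, 0.022], 0.74)]
good_pack_a [([0.55, 0.274, 0.019], 0.73), ([0.311, 0.426, 0.023], 0.69), ([0.575, 0.437, 0.021], 0.25)]
mat [([0.569, 0.159, -0.002], 0.75)]
knee []
top {'camera_matrix': array([[481.02400014,   0.        , 319.05456111],
       [  0.        , 481.02400014, 202.27269713],
       [  0.        ,   0.        ,   1
[... 524 characters left out ...]
0.98), ([0.52, 0.094, 0.017], 0.72)]
mat [([0.549, 0.172, 0.005], 0.56)]
knee []
{'camera_matrix': array([[286.67556241,   0.        , 317.43207564],
       [  0.        , 286.67556241, 196.8053253 ],
       [  0.        ,   0.        ,   1.        ]]), 'hand_eye': array([[ 1.07691889e-03, -9.64563757e-01, -2.63847680e-01,
         7.18244316e-02],
       [ 9.99999158e-01,  1.22983265e-03, -4.14383084e-04,
        -5.97758678e-04],
       [ 7.24187395e-04, -2.63847011e-01,  9.64564270e-01,
        -1.60466416e-01],
       [ 0.00000000e+00,  0.00000000e+00,  0.00000000e+00,
         1.00000000e+00]])} 0.0187 0.7 [5.83746382e-01 3.08685407e+00 1.57115013e-04] [0.22824326 0.58186196 0.22258934]
```

View pics/scene0.png

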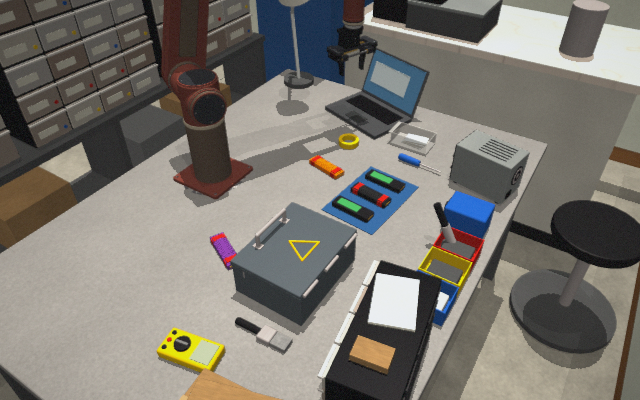

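View pics/top0.png

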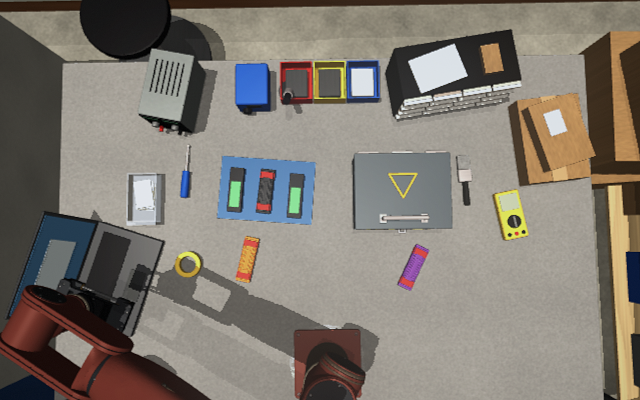

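The top view shows the swollen pack (red bands) at about (266,191), between the good packs at (236,189) and (296,195). The safe lid spans about (354–452, 152–229), with the handle at (404,217). I'll zoom in to get exact poses.

```bash
python3 - <<'E'
import cv2
im=cv2.imread("pics/top0.png")
cv2.imwrite("pics/z1.png",cv2.resize(im[140:245,345:465],None,fx=5.5,fy=5.5,interpolation=cv2.INTER_CUBIC))
cv2.imwrite("pics/z2.png",cv2.resize(im[150:232,210:322],None,fx=7,fy=7,interpolation=cv2.INTER_CUBIC))
E
```

```text
(no output)
```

View pics/z1.png

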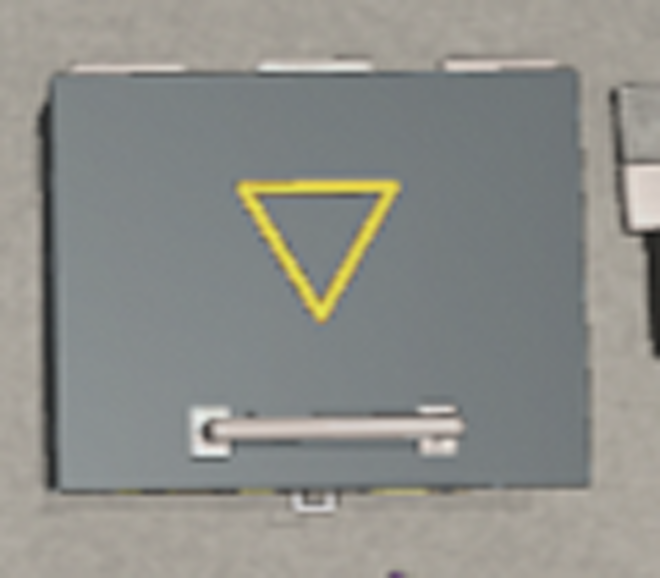

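View pics/z2.png

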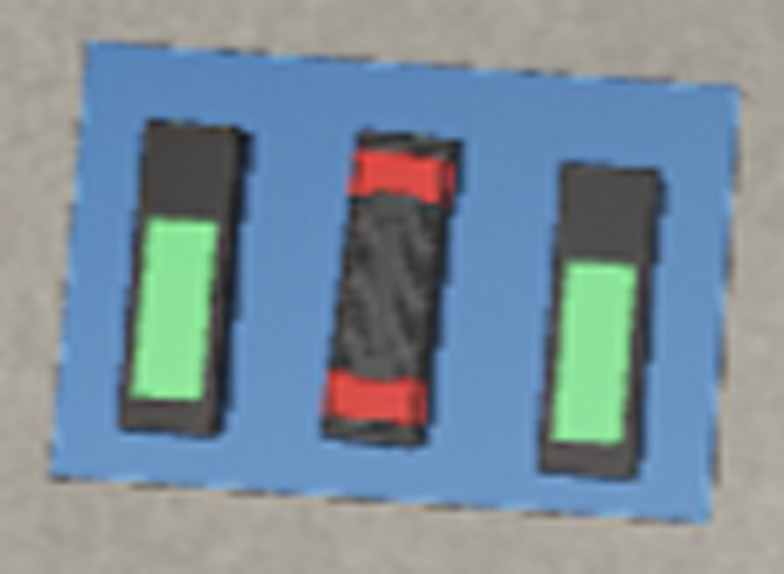

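```bash
cat > h.py <<'E'
import numpy as np, cv2
from bench import ctrl
from scipy.spatial.transform import Rotation as R
def px2w(cam,uv,z):
    c=ctrl.get_calibration(cam);K=c["camera_matrix"];V=np.array(c["view"])
    d=np.linalg.inv(K)@np.array([uv[0],uv[1],1.]); Rm=V[:3,:3]; o=-Rm.T@V[:3,3]; d=Rm.T@d
    return o+d*(z-o[2])/d[2]
def w2px(cam,p):
    c=ctrl.get_calibration(cam);q=c["view"]@np.append(p,1.);q=c["camera_matrix"]@q[:3];return q[:2]/q[2]
E
python3 - <<'E'
from h import *
np.set_printoptions(precision=4,suppress=True)
z1=lambda u,v,z: px2w("top",((u+.5)/5.5+345-.5,(v+.5)/5.5+140-.5),z)[:2]
z2=lambda u,v,z: px2w("top",((u+.5)/7+210-.5,(v+.5)/7+150-.5),z)[:2]
c=[z1(*p,.122) for p in((53,72),(577,70),(588,487),(50,489))]
print(np.array(c),np.mean(c,0)); f=lambda a:np.degrees(np.arctan2(a[1],a[0]))
print("yaw",f(c[0]-c[3]),f(c[1]-c[2]),f(c[0]-c[1])-90,f(c[3]-c[2])-90, [np.linalg.norm(c[i]-c[i-1]) for i in range(4)])
h=[z1(*p,.162) for p in((208,428),(462,427))];print("handle",h,np.mean(h,0),f(h[0]-h[1])-90)
b=[z2(*p,.026) for p in((405,177),(374,398))];print("pack",b,np.mean(b,0),f(b[0]-b[1]))
s=[z2(*p,.003) for p in((359,130),(461,141),(425,446),(322,437))];print(np.mean(s,0))
for g in (((148,120),(240,127),(216,436),(122,430)),((562,162),(660,170),(636,478),(540,472))):
  q=[z2(*p,.02) for p in g];print("good",np.mean(q,0),f(q[0]-q[3]))
m=[z2(*p,.003) for p in((87,42),(740,88),(711,522),(50,476))];print("mat",np.mean(m,0),f(m[0]-m[3]))
E
```

```text
[[ 0.6346 -0.0894]
 [ 0.6311 -0.3699]
 [ 0.408  -0.3679]
 [ 0.4113 -0.0832]] [ 0.5213 -0.2276]
yaw -1.5829928161834177 -0.5196301720193339 -0.7038592742114105 -0.6592266757341037 [np.float64(0.22332291114999375), np.float64(0.2805491876232663), np.float64(0.22307600441296205), np.float64(0.2846930343529992)]
handle [array([ 0.4407, -0.1626]), array([ 0.4393, -0.2934])] [ 0.44  -0.228] -0.6538615945434998
pack [array([0.5856, 0.178 ]), array([0.4864, 0.1925])] [0.536  0.1853] -8.354441590609746
[0.5379 0.1869]
good [0.5423 0.2796] -4.851426342428028
good [0.5203 0.0917] -4.640959074607735
mat [0.5411 0.1846] -4.845336900831427
```

```bash
cat >> h.py <<'E'
SAFE=np.array([0.5213,-0.228]); SY=np.radians(-0.7); 
def s2w(x,y,z,safe=None):
    c,s=np.cos(SY),np.sin(SY); return np.array([SAFE[0]+c*x-s*y,SAFE[1]+s*x+c*y,z])
def orient(tilt,yaw=SY,jaw='x',flip=1):
    # tilt: >0 tool points down and BACK to the robot (-x); <0 forwards. jaw axis in xz plane ('x') or along y ('y')
    a=np.array([-np.sin(tilt),0,-np.cos(tilt)]); yv=np.array([0,1.,0])
    j=flip*(np.cross(yv,a) if jaw=='x' else yv)
    M=np.column_stack([np.cross(j,a),j,a]); return R.from_euler('z',yaw)*R.from_matrix(M)
def handle(th,extra=0.0):
    return s2w(.110-.192*np.cos(th)+.050*np.sin(th),0,.112+.192*np.sin(th)+.050*np.cos(th))
G=ctrl.grip_point_offset
def tcp_for(gp,rot,depth=G):  # TCP so that bar at `depth` behind TCP
    return gp+rot.apply([0,0,depth])
E
python3 - <<'E'
from h import *
np.set_printoptions(precision=3,suppress=True)
print(G)
for flip in (1,-1):
  for th in (0,.4,.8,1.1,1.307):
    for t in (0,10,20,30,40,50,60):
      if th==0 and t>20: continue
      o=orient(np.radians(t),jaw='x',flip=flip)
      q=ctrl.inverse_kinematics(tcp_for(handle(th),o,.014),o.as_rotvec())
      print(flip,th,t,None if q is None else np.array(q))
for flip in (1,-1):
  for t in (0,-20,-30,-45,-60):
    for j in 'xy':
      o=orient(np.radians(t),jaw=j,flip=flip); q=ctrl.inverse_kinematics(s2w(-.01,-.121,.15),o.as_rotvec()); print('knee',flip,t,j,None if q is None else np.array(q))
E
```

```text
0.0187
1 0 0 [-0.637 -0.026  1.937 -0.     1.231  2.517]
1 0 10 [-0.575  0.104  1.812 -0.095  1.374  2.605]
1 0 20 [-0.524  0.238  1.69  -0.169  1.522  2.664]
1 0.4 0 [-0.597 -0.015  1.788 -0.     1.369  2.556]
1 0.4 10 [-0.542  0.115  1.662 -0.088  1.516  2.623]
1 0.4 20 [-0.497  0.247  1.54  -0.161  1.665  2.666]
1 0.4 30 None
1 0.4 40 None
1 0.4 50 None
1 0.4 60 [-0.395  0.755  1.12  -0.423  2.236  2.672]
1 0.8 0 [-0.54   0.086  1.587 -0.     1.469  2.614]
1 0.8 10 [-0.494  0.216  1.451 -0.081  1.629  2.661]
1 0.8 20 None
1 0.8 30 None
1 0.8 40 None
1 0.8 50 [-0.383  0.74   0.954 -0.365  2.252  2.661]
1 0.8 60 [-0.369  0.86   0.855 -0.459  2.391  2.611]
1 1.1 0 [-0.495  0.202  1.42  -0.     1.52   2.658]
1 1.1 10 None
1 1.1 20 None
1 1.1 30 None
1 1.1 40 None
1 1.1 50 [-0.359  0.893  0.677 -0.386  2.376  2.629]
1 1.1 60 [-0.347  1.029  0.543 -0.516  2.527  2.535]
1 1.307 0 None
1 1.307 10 None
1 1.307 20 None
1 1.307 30 None
1 1.307 40 [-0.359  0.885  0.608 -0.296  2.294  2.672]
1 1.307 50 [-0.344  1.054  0.409 -0.419  2.481  2.585]
1 1.307 60 None
-1 0 0 [-0.637 -0.026  1.937 -0.
[... 1969 characters left out ...]
-45 y None
knee 1 -60 x [-1.213  0.051  2.24   1.365  0.97   1.014]
knee 1 -60 y [-1.213  0.051  2.24   1.365  0.97   2.585]
knee -1 0 x [-0.728  0.262  1.617 -0.     1.263 -0.715]
knee -1 0 y [-0.728  0.262  1.617  0.     1.263  0.855]
knee -1 -20 x [-0.875  0.068  1.878  0.317  0.986 -1.011]
knee -1 -20 y [-0.875  0.068  1.878  0.317  0.986  0.56 ]
knee -1 -30 x [-0.96   0.005  1.995  0.548  0.894 -1.244]
knee -1 -30 y [-0.96   0.005  1.995  0.548  0.894  0.327]
knee -1 -45 x [-1.093 -0.024  2.143  0.967  0.86  -1.683]
knee -1 -45 y [-1.093 -0.024  2.143  0.967  0.86  -0.112]
knee -1 -60 x [-1.213  0.051  2.24   1.365  0.97  -2.127]
knee -1 -60 y [-1.213  0.051  2.24   1.365  0.97  -0.556]
```

```bash
cat >> h.py <<'E'
D=.013
def lidpose(th,tilt,back=0.):
    o=orient(tilt,flip=-1); return tcp_for(handle(th),o,D)-o.apply([0,0,back]), o.as_rotvec()
def tilt_of(th): return np.radians(47)*np.clip(th/1.307,0,1)
E
python3 - <<'E'
from h import *
np.set_printoptions(precision=3,suppress=True)
print(ctrl.inverse_kinematics(*lidpose(1.307,np.radians(47),.03)),ctrl.inverse_kinematics(*lidpose(1.307,np.radians(47),.06)))
p,o=lidpose(0,0,.07)
ctrl.reach(p,o); print(ctrl.read_time(),ctrl.read_position()-p)
im=ctrl.capture("wrist"); cv2.imwrite("pics/w1.png",im); cv2.imwrite("pics/s1.png",ctrl.capture("scene"))
E
```

```text
[-0.34   1.137  0.209 -0.433  2.545 -0.593] None
3.6333 [0.    0.001 0.   ]
```

View pics/w1.png

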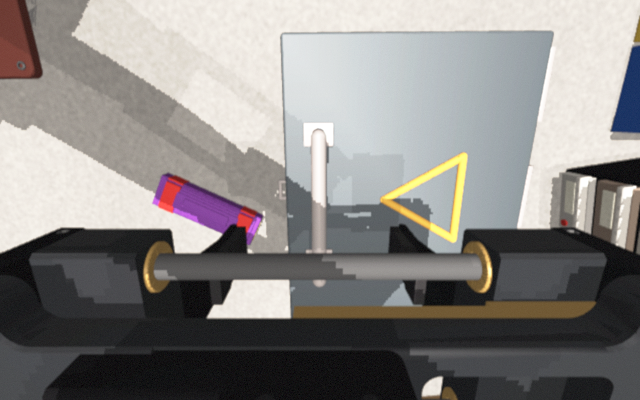

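View pics/s1.png

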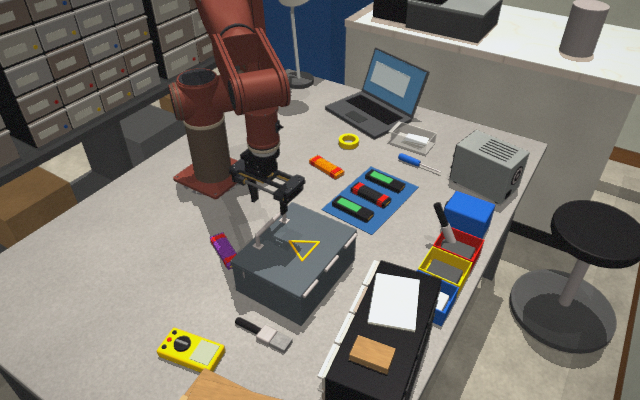

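The wrist image shows the bar running from (318,135) to (318,283), centred between the fingers (240 and 395). I'll grasp it and raise the lid.

```bash
python3 - <<'E'
from h import *
np.set_printoptions(precision=3,suppress=True)
# expected wrist pixel of handle
c=ctrl.get_calibration("wrist"); X=np.linalg.inv(c["hand_eye"]); Rt=R.from_rotvec(ctrl.read_eef_rot())
for y in(-.06,0,.06):
    q=X@np.append(Rt.inv().apply(s2w(-.082,y,.162)-ctrl.read_position()),1); q=c["camera_matrix"]@q[:3]; print(q[:2]/q[2])
p,o=lidpose(0,0)
print("down",ctrl.servo_line(p,velocity=.1,force_limit=12))
ctrl.grab(f_grip=25); print(ctrl.read_grip_width(),ctrl.read_wrist_force(),ctrl.read_time())
th=0
for th in (.1,.25):
    p,o=lidpose(th,tilt_of(th)); print(th,ctrl.servo_line(p,frame=o,velocity=.08,force_limit=45),ctrl.read_wrist_force(),ctrl.read_grip_width(),ctrl.read_time())
cv2.imwrite("pics/s2.png",ctrl.capture("scene"))
E
```

```text
[316.787 278.511]
[316.907 211.703]
[317.045 134.915]
down False
0.12576458665055296 [ 5.067 -0.237 -3.905] 5.7917
0.1 False [ 6.59  -0.774 -6.077] 0.12491631414459023 6.1833
0.25 False [ 6.952 -1.667 -7.15 ] 0.12899561717888236 6.7
```

View pics/s2.png

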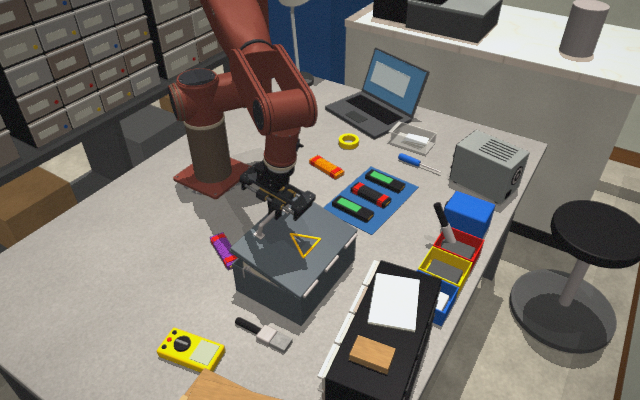

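The lid is lifting cleanly with low forces, so I'll keep raising it.

```bash
python3 - <<'E'
from h import *
np.set_printoptions(precision=3,suppress=True)
for th in (.42,.6,.78,.96,1.12,1.25,1.307):
    p,o=lidpose(th,tilt_of(th)); print(th,ctrl.servo_line(p,frame=o,velocity=.09 if th<1.2 else .05,force_limit=45),ctrl.read_position()-p,ctrl.read_wrist_force(),ctrl.read_grip_width(),ctrl.read_time())
cv2.imwrite("pics/s3.png",ctrl.capture("scene"))
print(ctrl.find_in("scene","knee"))
E
```

```text
0.42 False [-0.     0.    -0.001] [ 5.451  0.037 -8.029] 0.12814802575785456 7.2667
0.6 False [-0.     0.    -0.001] [ 3.033  2.613 -7.359] 0.12786100565648198 7.8083
0.78 False [-0.     0.001 -0.   ] [ 0.801  4.279 -4.551] 0.1252271613415913 8.35
0.96 False [-0.     0.001  0.001] [-0.15   6.351 -2.781] 0.1258688469511038 8.8917
1.12 False [-0.     0.001  0.001] [-1.099  8.232 -0.115] 0.12842852371537808 9.3833
1.25 False [-0.001  0.001  0.001] [-1.383  7.641 -0.324] 0.12739681369290795 10.0333
1.307 False [-0.001  0.001  0.002] [-1.394  7.515  0.422] 0.12862825179482737 10.4
[{'position': [0.533, -0.3545, 0.1447], 'p': 0.56}]
```

View pics/s3.png

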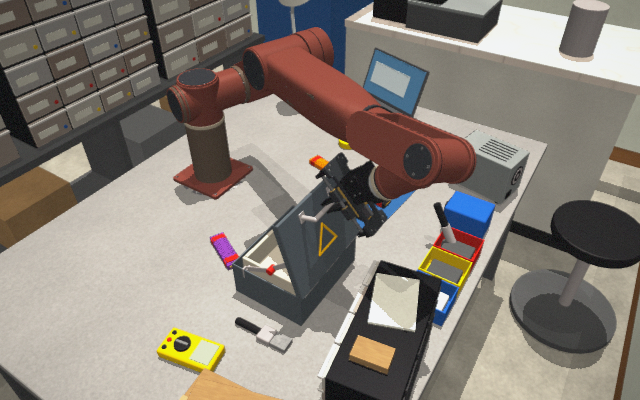

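```bash
cat >> h.py <<'E'
def knee_xy(th): # unlocked (bends to +x,-z) and overcentre (up) positions
    P=np.array([-.07,.1]); Q=np.array([.110-.095*np.cos(th),.112+.095*np.sin(th)]); d=Q-P; L=np.hypot(*d)
    h=np.sqrt(max(.09**2-(L/2)**2,0)); m=(P+Q)/2; n=np.array([d[1],-d[0]])/L
    return m+h*n, m-h*n
def redknob(im):
    hsv=cv2.cvtColor(im,cv2.COLOR_BGR2HSV); m=((hsv[...,0]<8)|(hsv[...,0]>174))&(hsv[...,1]>170)&(hsv[...,2]>110)
    m[:240]=0;m[310:]=0;m[:,:240]=0;m[:,330:]=0
    ys,xs=np.nonzero(m); return (xs.mean(),ys.mean(),len(xs)) if len(xs) else None
E
python3 - <<'E'
from h import *
np.set_printoptions(precision=4,suppress=True)
for th in (1.2,1.25,1.28,1.295,1.3,1.305):
    k=knee_xy(th); print(th,[(q,w2px("scene",s2w(q[0],-.121,q[1]))) for q in k])
print(w2px("scene",s2w(.002,-.121,.155)))
print(redknob(cv2.imread("pics/s3.png")))
for th in (1.318,1.328,1.338):
    p,o=lidpose(th,tilt_of(th)); print(th,ctrl.servo_line(p,frame=o,velocity=.03,force_limit=25),ctrl.read_position()-p,ctrl.read_wrist_force(),redknob(ctrl.capture("scene")))
cv2.imwrite("pics/s4.png",cv2.resize(ctrl.capture("scene")[150:330,200:400],None,fx=3.5,fy=3.3))
E
```

```text
1.2 [(array([0.0122, 0.1366]), array([272.1234, 270.341 ])), (array([-0.0066,  0.1639]), array([265.4607, 259.9401]))]
1.25 [(array([0.005 , 0.1511]), array([269.4848, 265.3032])), (array([0.005 , 0.1511]), array([269.4848, 265.3032]))]
1.28 [(array([0.0064, 0.1515]), array([269.9011, 265.407 ])), (array([0.0064, 0.1515]), array([269.9011, 265.407 ]))]
1.295 [(array([0.0071, 0.1517]), array([270.1113, 265.4638])), (array([0.0071, 0.1517]), array([270.1113, 265.4638]))]
1.3 [(array([0.0073, 0.1518]), array([270.1817, 265.4835])), (array([0.0073, 0.1518]), array([270.1817, 265.4835]))]
1.305 [(array([0.0075, 0.1518]), array([270.2522, 265.5035])), (array([0.0075, 0.1518]), array([270.2522, 265.5035]))]
[268.4266 263.7534]
(np.float64(270.03846153846155), np.float64(269.96153846153845), 52)
1.318 False [-0.0006  0.0009  0.0017] [-1.1678  8.8026 -1.028 ] (np.float64(269.3076923076923), np.float64(268.6730769230769), 52)
1.328 False [-0.0009  0.0009  0.0018] [-2.8529  8.4206 -0.8192] (np.float64(267.05555555555554), np.float64(264.81481481481484), 54)
1.338 False [-0.0019  0.0009  0.0019] [-12.149    9.5159  -1.4761] (np.float64(267.80392156862746), np.float64(265.9019607843137), 51)
```

View pics/s4.png

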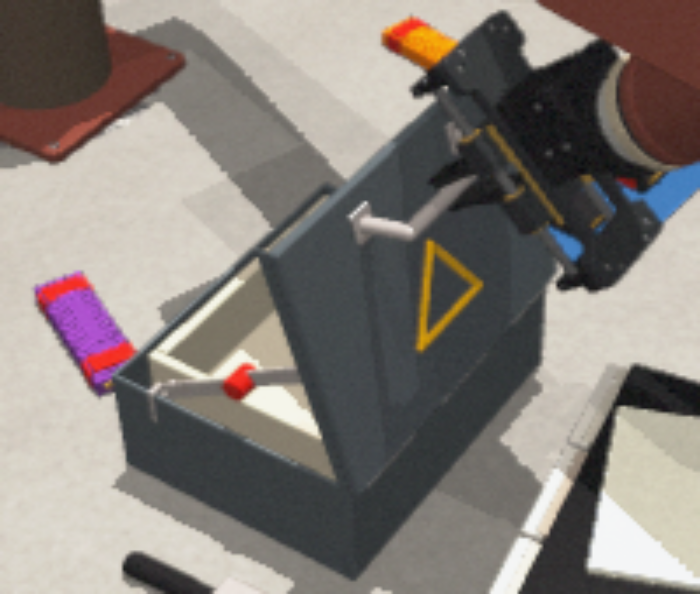

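The knob jumped at about 1.32 commanded, from (269.3,268.7) to (267.1,264.8), and then settled at (267.8,265.9). That matches the predicted locked offset. I'll ease off, release, and check that the lid stays up.

```bash
python3 - <<'E'
from h import *
np.set_printoptions(precision=3,suppress=True)
p,o=lidpose(1.326,tilt_of(1.307)); ctrl.servo_line(p,velocity=.03); print(ctrl.read_wrist_force(),redknob(ctrl.capture("scene")))
ctrl.release(); print(ctrl.read_grip_width(),ctrl.read_wrist_force())
p,o=lidpose(1.326,tilt_of(1.307),.028); ctrl.servo_line(p,velocity=.1); print(ctrl.read_wrist_force(),redknob(ctrl.capture("scene")))
h=handle(1.307)
for dz,dx,t in ((.07,.03,30),(.13,.0,0)):
    ctrl.servo_line(h+[dx,0,dz],frame=orient(np.radians(t),flip=-1).as_rotvec(),velocity=.15)
print(redknob(ctrl.capture("scene")),ctrl.read_time())
cv2.imwrite("pics/s5.png",ctrl.capture("scene"))
E
```

```text
[-1.692  7.928 -0.942] (np.float64(266.82), np.float64(264.8), 50)
0.9954375764826389 [ 0.437  0.085 -0.188]
[ 0.909 -0.963 -0.329] (np.float64(266.96153846153845), np.float64(264.71153846153845), 52)
(np.float64(266.9655172413793), np.float64(264.3103448275862), 58) 15.0917
```

View pics/s5.png

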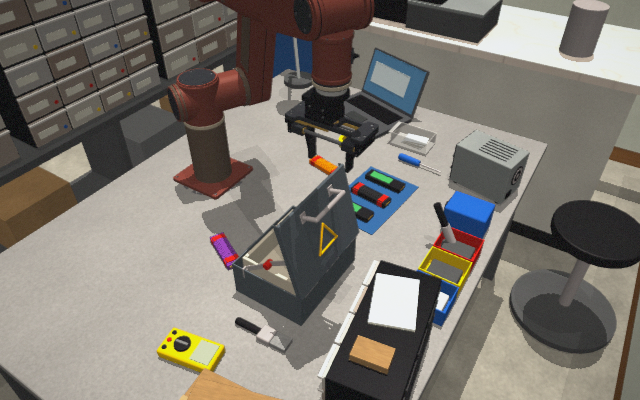

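```bash
python3 - <<'E'
from h import *
np.set_printoptions(precision=3,suppress=True)
o=orient(0,yaw=np.radians(-7.5),jaw='y',flip=-1).as_rotvec()
for fl in(1,-1):
  print(ctrl.inverse_kinematics([.537,.186,.13],orient(0,yaw=np.radians(-7.5),jaw='y',flip=fl).as_rotvec()))
ctrl.reach([.537,.186,.16],o)
print(ctrl.read_position(),ctrl.read_time())
im=ctrl.capture("wrist")
c=ctrl.get_calibration("wrist"); X=np.linalg.inv(c["hand_eye"]); Rt=R.from_rotvec(ctrl.read_eef_rot())
Y=R.from_euler('z',-7.5,degrees=True)
im2=im.copy()
pts=[]
for a,b in((-.07,-.022),(.07,-.022),(.07,.022),(-.07,.022),(0,0),(.05,0),(-.05,0)):
    w=np.array([.537,.186,.003+ (.018 if b else .023)])+Y.apply([a,b,0])
    q=X@np.append(Rt.inv().apply(w-ctrl.read_position()),1); q=c["camera_matrix"]@q[:3]; pts.append(q[:2]/q[2])
for p in pts: cv2.circle(im2,tuple(int(v) for v in p),2,(0,255,255),-1)
print(np.array(pts))
cv2.imwrite("pics/w2.png",im2)
E
```

```text
[ 0.195  0.17   1.765  0.     1.207 -1.245]
[0.195 0.17  1.765 0.    1.207 1.896]
[0.538 0.186 0.16 ] 17.1667
[[335.672 248.191]
 [338.128 121.391]
 [294.651 121.352]
 [297.128 248.166]
 [316.381 189.709]
 [316.376 141.828]
 [316.385 233.585]]
```

View pics/w2.png

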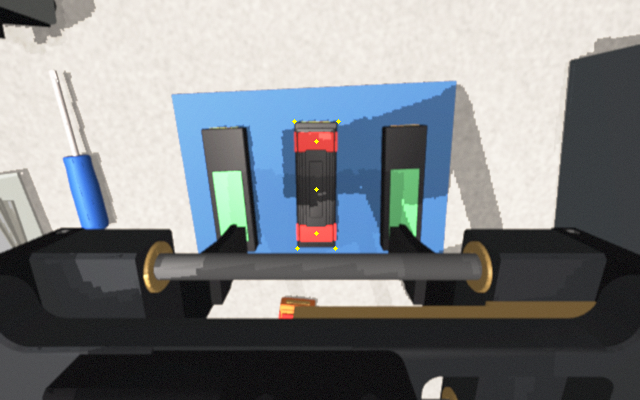

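The projected outline fits the swollen pack exactly, at (295–338, 121–248). The fingers clear both good packs.

```bash
python3 - <<'E'
from h import *
np.set_printoptions(precision=3,suppress=True)
o=orient(0,yaw=np.radians(-7.5),jaw='y',flip=-1)
print(ctrl.servo_line([.537,.186,.035],velocity=.12), ctrl.servo_line([.537,.186,.009],velocity=.05,force_limit=8))
ctrl.grab(f_grip=18); print(ctrl.read_grip_width()*87,ctrl.read_wrist_force())
ctrl.servo_line([.537,.186,.06],velocity=.08); print(ctrl.read_wrist_force(),ctrl.read_grip_width()*87)
ctrl.servo_line([.537,.186,.25],velocity=.2)
t=s2w(-.018,.008,.25)
ctrl.servo_line(t,frame=orient(0,jaw='y',flip=-1).as_rotvec(),velocity=.2)
print(ctrl.read_time(),ctrl.read_joint_pos(),ctrl.read_position()-t,ctrl.read_grip_width()*87,redknob(ctrl.capture("scene")))
cv2.imwrite("pics/s6.png",ctrl.capture("scene"));cv2.imwrite("pics/w6.png",ctrl.capture("wrist"))
E
```

```text
False False
43.767128051536794 [0.788 1.11  0.359]
[ 0.152  0.495 -2.158] 43.75430360835453
23.9417 [-0.554  0.022  1.692  0.     1.428  1.028] [0.    0.001 0.   ] 43.72967271836718 (np.float64(267.03921568627453), np.float64(264.72549019607845), 51)
```

View pics/s6.png

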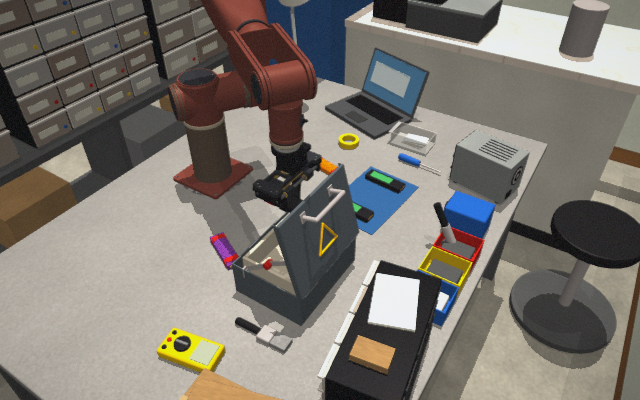

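View pics/w6.png

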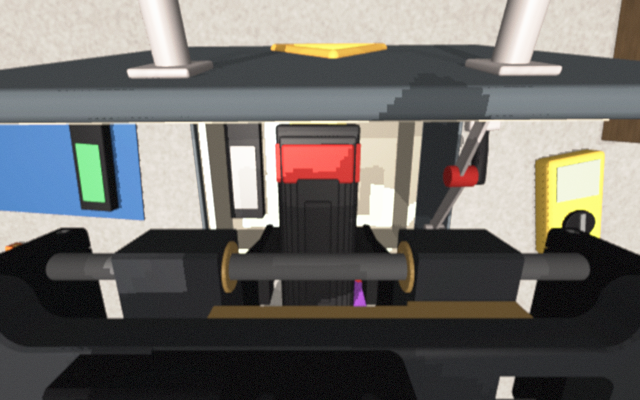

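The pack is held at 43.7 mm, and the spent pack shows at about (243,170) in the tray. The wrist camera sits on the lid side (+x), so I'll make a half turn away from the lid before going in, to keep the housing clear.

```bash
python3 - <<'E'
from h import *
np.set_printoptions(precision=3,suppress=True)
o=orient(0,jaw='y',flip=1).as_rotvec()
ctrl.servo_line(s2w(-.13,.008,.28),velocity=.2)
ctrl.reach(s2w(-.13,.008,.28),o); print(ctrl.read_time(),ctrl.read_joint_pos())
ctrl.servo_line(s2w(-.015,.008,.21),velocity=.18)
f0=ctrl.read_wrist_force()
ctrl.servo_line(s2w(-.015,.008,.12),velocity=.12); print(ctrl.read_wrist_force()-f0,ctrl.read_grip_width()*87)
cv2.imwrite("pics/s7.png",ctrl.capture("scene"));cv2.imwrite("pics/w7.png",ctrl.capture("wrist")); print(ctrl.read_time())
E
```

```text
27.475 [-0.685 -0.25   1.885 -0.     1.507 -2.243]
[0.845 0.374 0.302] 43.54343100504286
29.375
```

View pics/s7.png

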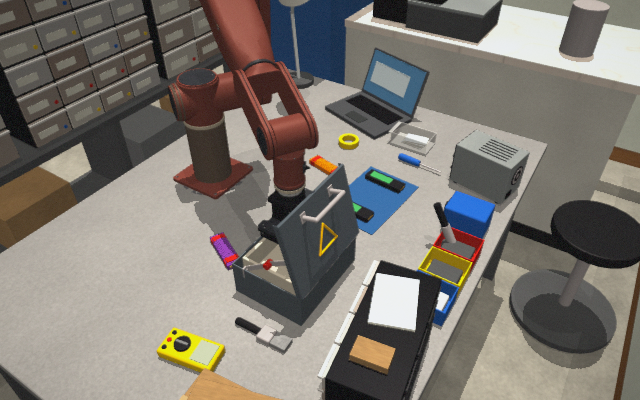

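View pics/w7.png

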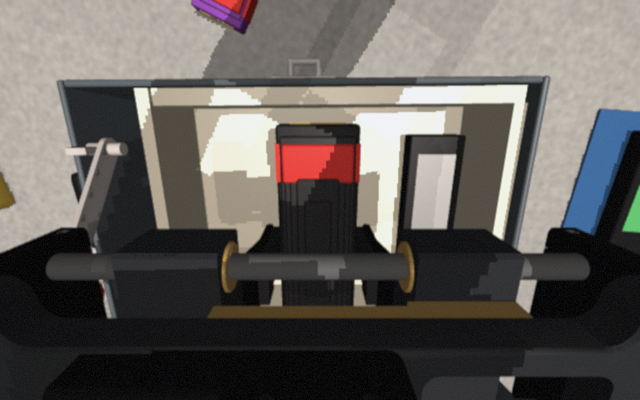

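```bash
python3 - <<'E'
from h import *
np.set_printoptions(precision=4,suppress=True)
c=ctrl.get_calibration("wrist"); H=c["hand_eye"]; Rt=R.from_rotvec(ctrl.read_eef_rot()); P=ctrl.read_position()
def w(u,v,z):
    d=np.linalg.inv(c["camera_matrix"])@[u,v,1.]; d=Rt.apply(H[:3,:3]@d); o=P+Rt.apply(H[:3,3]); q=o+d*(z-o[2])/d[2]
    e=q[:2]-SAFE; k,s=np.cos(SY),np.sin(SY); return np.array([k*e[0]+s*e[1],-s*e[0]+k*e[1]])
print("spent front corners",w(406,136,.054),w(465,136,.054),"left edge",w(402,228,.054))
print("tray floor front edge",w(195,110,.036),w(464,107,.036))
print("pack front",w(277,126,.129),w(359,126,.129))
print("outer rim",w(62,80,.11),w(548,77,.11))
E
```

```text
spent front corners [-0.073   0.0755] [-0.0731  0.1214] left edge [0.0035 0.0785]
tray floor front edge [-0.0927 -0.0939] [-0.0952  0.1264]
pack front [-0.0825 -0.0142] [-0.0825  0.0282]
outer rim [-0.1068 -0.1361] [-0.1086  0.1349]
```

The tray geometry agrees with my safe frame to within 3 mm. The spent pack's inner edge is at y≈77 mm, and the open finger reaches about 66 mm. I'll set the pack down.

```bash
python3 - <<'E'
from h import *
np.set_printoptions(precision=4,suppress=True)
ctrl.servo_line(s2w(-.015,.007,.052),velocity=.1)
print(ctrl.servo_line(s2w(-.015,.007,.0385),velocity=.02,force_limit=2.5),ctrl.read_position(),ctrl.read_wrist_force())
ctrl.release(); ctrl.pause(.1); print(ctrl.read_wrist_force())
ctrl.servo_line(s2w(-.015,.007,.09),velocity=.08)
ctrl.servo_line(s2w(-.03,.007,.21),velocity=.2)
print(ctrl.read_time())
cv2.imwrite("pics/w8.png",ctrl.capture("wrist"));print(redknob(ctrl.capture("scene")))
E
```

```text
True [ 0.5065 -0.2209  0.0418] [0.6216 0.5567 3.7449]
[-0.1329 -0.4108  0.0834]
33.3417
(np.float64(271.60747663551405), np.float64(258.58878504672896), 107)
```

View pics/w8.png

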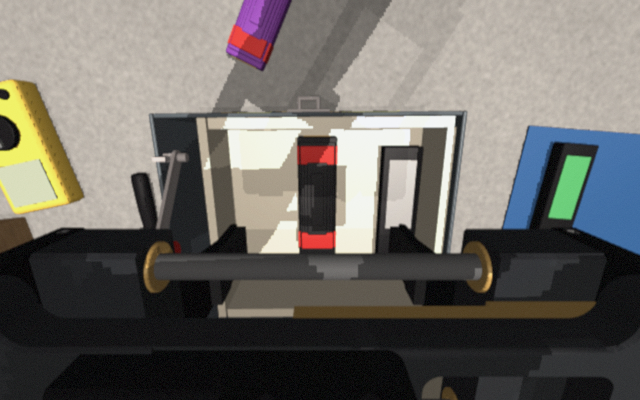

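The swollen pack lies flat in the tray at (318,190), beside the spent pack at (398,200). The set-down was gentle, stopping at about 2.5 N. Next is the knee knob.

```bash
python3 - <<'E'
from h import *
np.set_printoptions(precision=4,suppress=True)
ctrl.servo_line(s2w(-.11,-.06,.26),velocity=.22)
ctrl.grab(f_grip=10)
t=np.radians(-30); o=orient(t,flip=-1); K=s2w(.002,-.121,.155)
a=o.apply([0,0,1])
ctrl.reach(K-.05*a,o.as_rotvec()); print(ctrl.read_time(),ctrl.read_joint_pos(),ctrl.read_grip_width())
cv2.imwrite("pics/s9.png",ctrl.capture("scene"))
cv2.imwrite("pics/w9.png",ctrl.capture("wrist"))
E
```

```text
36.6833 [-0.9826 -0.0793  1.9779  0.5147  0.993  -1.2038] 0.0033602739711875254
```

View pics/s9.png

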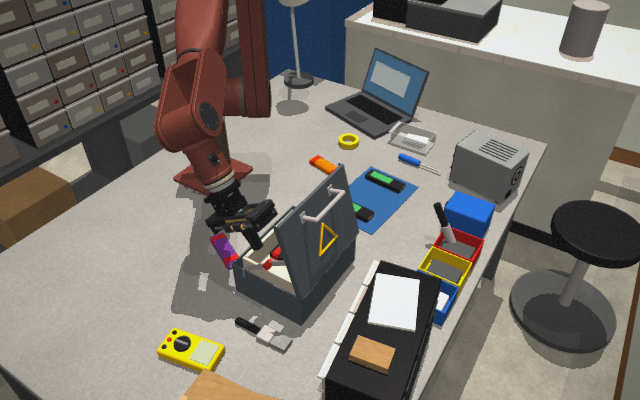

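View pics/w9.png

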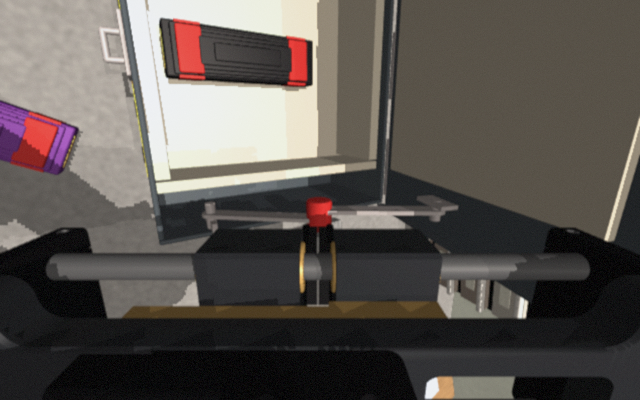

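The knob, at (319,211), is in line with the closed fingers. I'll push it along the tool axis.

```bash
python3 - <<'E'
from h import *
np.set_printoptions(precision=4,suppress=True)
c=ctrl.get_calibration("wrist"); X=np.linalg.inv(c["hand_eye"]); Rt=R.from_rotvec(ctrl.read_eef_rot())
K=s2w(.002,-.121,.155); q=X@np.append(Rt.inv().apply(K-ctrl.read_position()),1); q=c["camera_matrix"]@q[:3]; print(q[:2]/q[2])
a=Rt.apply([0,0,1])
ctrl.servo_line(K-.014*a,velocity=.1); f0=ctrl.read_wrist_force()
print(ctrl.servo_line(K+.005*a,velocity=.04,force_limit=15),ctrl.read_wrist_force()-f0)
print(ctrl.servo_line(K+.017*a,velocity=.04,force_limit=15),ctrl.read_wrist_force()-f0,ctrl.read_time())
cv2.imwrite("pics/w10.png",ctrl.capture("wrist"))
E
```

```text
[317.5673 213.9608]
False [0.9369 1.7858 0.0471]
False [ 0.0225  0.7656 -0.4081] 38.3667
```

View pics/w10.png

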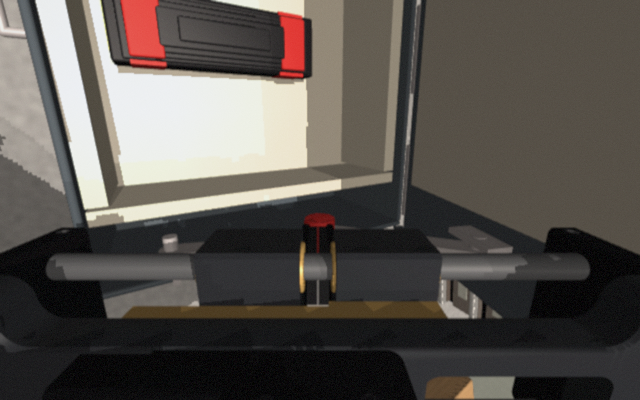

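```bash
python3 - <<'E'
from h import *
np.set_printoptions(precision=4,suppress=True)
K=s2w(.002,-.121,.155); a=R.from_rotvec(ctrl.read_eef_rot()).apply([0,0,1])
ctrl.servo_line(K-.08*a,velocity=.2)
cv2.imwrite("pics/s11.png",cv2.resize(ctrl.capture("scene")[150:330,200:400],None,fx=3.5,fy=3.3))
cv2.imwrite("pics/w11.png",ctrl.capture("wrist"))
for th in (1.3,1.28,1.26,1.2): print(th,w2px("scene",s2w(.110-.222*np.cos(th),-.142,.112+.222*np.sin(th))))
print(ctrl.read_time())
E
```

```text
1.3 [274.5543 226.2157]
1.28 [273.0687 225.9038]
1.26 [271.6015 225.6253]
1.2 [267.3159 224.9892]
39.15
```

View pics/s11.png

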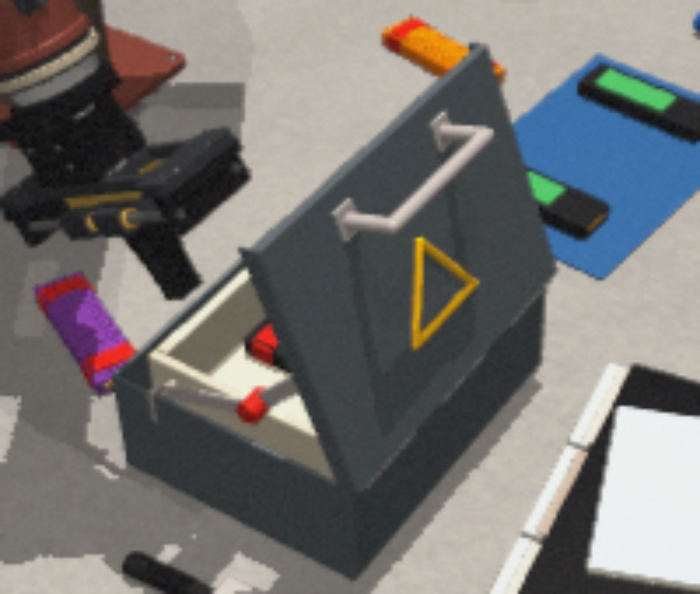

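View pics/w11.png

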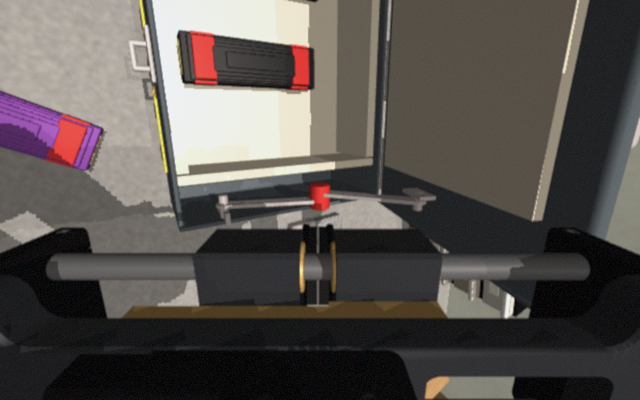

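The stay is broken, with the knee at about (272,273). The lid corner at about (269,226) puts the lid near 1.23 rad, where it holds by friction. I'll re-grasp the handle.

```bash
python3 - <<'E'
from h import *
np.set_printoptions(precision=4,suppress=True)
th=1.225; h=handle(th); T=np.radians(45)
O=lambda d:orient(np.radians(d),flip=-1).as_rotvec()
ctrl.servo_line(s2w(-.09,-.06,.43),frame=O(0),velocity=.25)
ctrl.release()
ctrl.servo_line(h+[.02,0,.125],velocity=.25)
ctrl.servo_line(h+[.035,0,.07],frame=O(28),velocity=.18)
p,o=lidpose(th,T,.03); ctrl.servo_line(p,frame=o,velocity=.12)
print(ctrl.read_time(),ctrl.read_wrist_force())
cv2.imwrite("pics/w12.png",ctrl.capture("wrist"));cv2.imwrite("pics/s12.png",cv2.resize(ctrl.capture("scene")[120:330,180:440],None,fx=3,fy=2.8))
E
```

```text
44.0417 [ 0.3699 -0.4061  0.231 ]
```

View pics/s12.png

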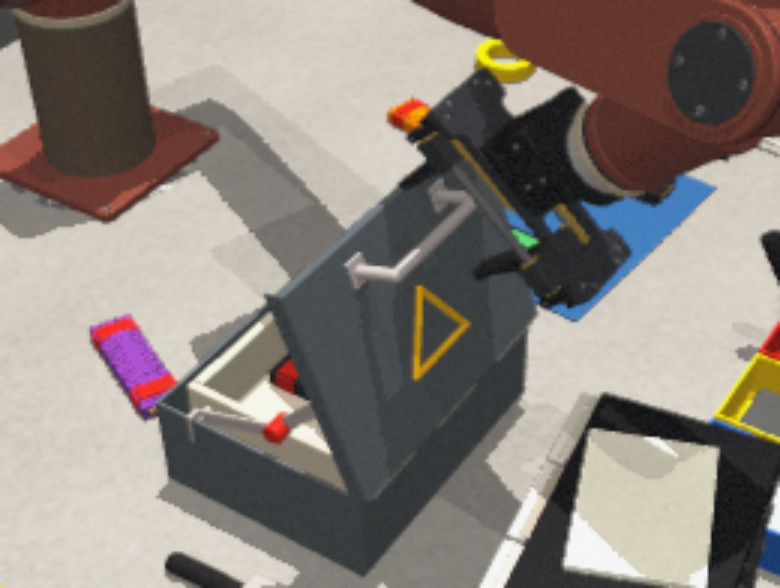

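View pics/w12.png

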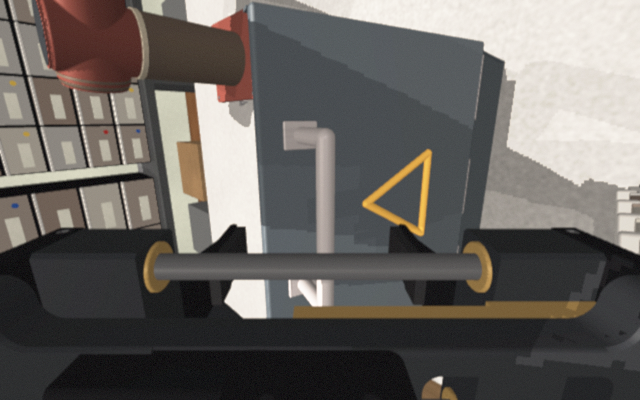

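```bash
python3 - <<'E'
from h import *
np.set_printoptions(precision=4,suppress=True)
c=ctrl.get_calibration("wrist"); X=np.linalg.inv(c["hand_eye"]); Rt=R.from_rotvec(ctrl.read_eef_rot()); P=ctrl.read_position()
def col(th):
    q=X@np.append(Rt.inv().apply(handle(th)-P),1); q=c["camera_matrix"]@q[:3]; return q[0]/q[2]
ths=np.arange(1.1,1.32,.005); cs=np.array([col(t) for t in ths]); th=ths[np.argmin(abs(cs-325))]; print(th,col(1.225))
p,o=lidpose(th,np.radians(45))
print(ctrl.servo_line(p,velocity=.07,force_limit=8),ctrl.read_wrist_force())
ctrl.grab(f_grip=25); print(ctrl.read_grip_width(),ctrl.read_wrist_force(),ctrl.read_time())
cv2.imwrite("pics/s13.png",cv2.resize(ctrl.capture("scene")[120:330,180:440],None,fx=3,fy=2.8))
open("th","w").write(str(th))
E
```

```text
1.2549999999999968 319.22614773009747
False [0.1145 0.0422 0.2037]
0.1244346355674427 [-1.958   0.7491  2.4015] 45.8667
```

View pics/s13.png

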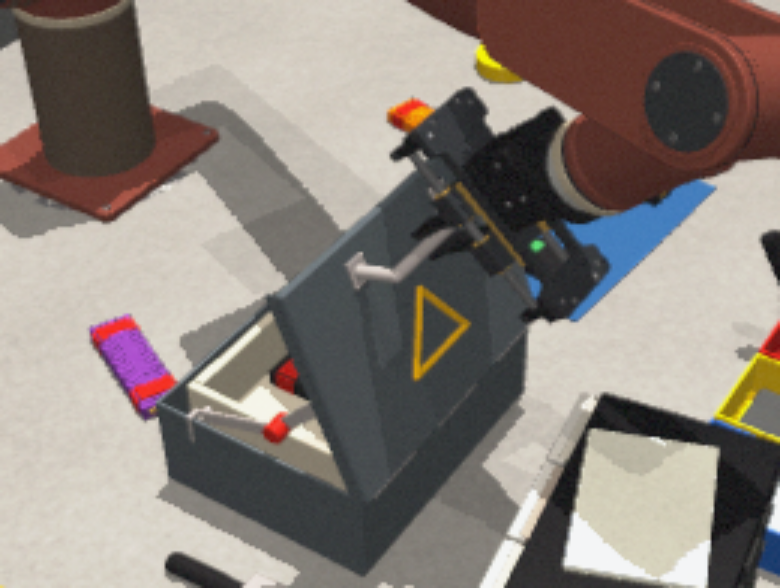

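The bar is gripped (opening 0.124) and the stay is still broken. Lowering now.

```bash
python3 - <<'E'
from h import *
np.set_printoptions(precision=3,suppress=True)
for th in (1.2,1.12,1.0,.85):
    p,o=lidpose(th,tilt_of(th)); print(th,ctrl.servo_line(p,frame=o,velocity=.07,force_limit=30),ctrl.read_wrist_force(),ctrl.read_grip_width(),ctrl.read_time())
cv2.imwrite("pics/s14.png",cv2.resize(ctrl.capture("scene")[120:330,180:440],None,fx=3,fy=2.8))
E
```

```text
1.2 False [-0.225  0.132  0.019] 0.12846708448445898 46.2167
1.12 False [-1.611 -1.827  2.532] 0.12682539399813672 46.5917
1.0 False [-2.644 -1.772  1.208] 0.12870666964061034 47.075
0.85 False [-1.531 -4.218 -1.458] 0.12257179554925583 47.6417
```

View pics/s14.png

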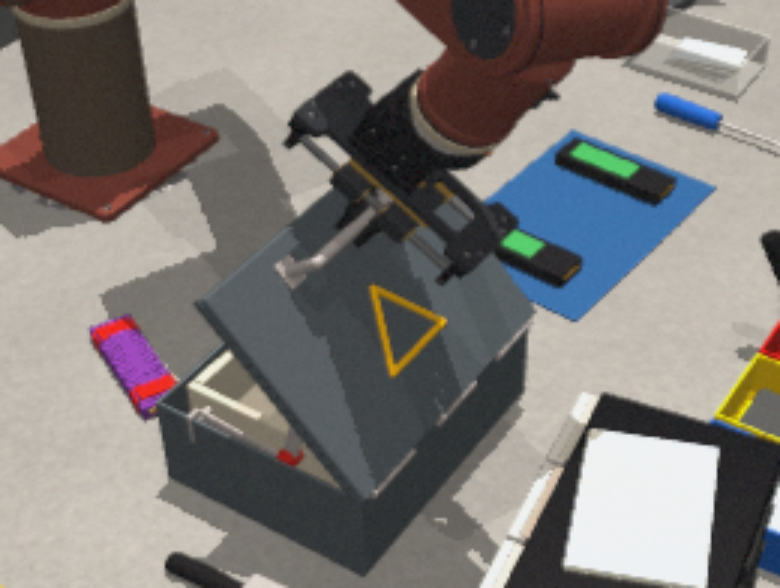

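The lid follows smoothly and the stay is folding into its slot.

```bash
python3 - <<'E'
from h import *
np.set_printoptions(precision=3,suppress=True)
for th,v in ((.68,.07),(.5,.07),(.33,.07),(.18,.06),(.07,.04),(.02,.03),(-.006,.015)):
    p,o=lidpose(th,tilt_of(th)); print(th,ctrl.servo_line(p,frame=o,velocity=v,force_limit=20 if th<.05 else 30),ctrl.read_wrist_force(),ctrl.read_grip_width(),ctrl.read_position()[2]-p[2],ctrl.read_time())
cv2.imwrite("pics/s15.png",cv2.resize(ctrl.capture("scene")[120:330,180:440],None,fx=3,fy=2.8))
E
```

```text
0.68 False [-1.39  -5.665 -3.461] 0.1276166506675103 -0.0006677397007389674 48.3167
0.5 False [ 0.631 -4.786 -5.012] 0.12874381267400423 -0.0008000614363874725 48.9667
0.33 False [ 2.225 -6.238 -6.086] 0.128318437334739 -0.0007619764960120345 49.5917
0.18 False [ 2.444 -5.56  -6.429] 0.12735038966101586 -0.0004993441373712104 50.2333
0.07 False [ 4.541 -6.396 -6.359] 0.1208958803661976 -0.0003493800074640674 50.925
0.02 False [ 5.088 -6.834 -6.129] 0.12707542699254024 -0.0003661730592991741 51.4
-0.006 True [-0.607  0.743  3.339] 0.12731196376677836 0.0020492221967888247 51.7417
```

View pics/s15.png

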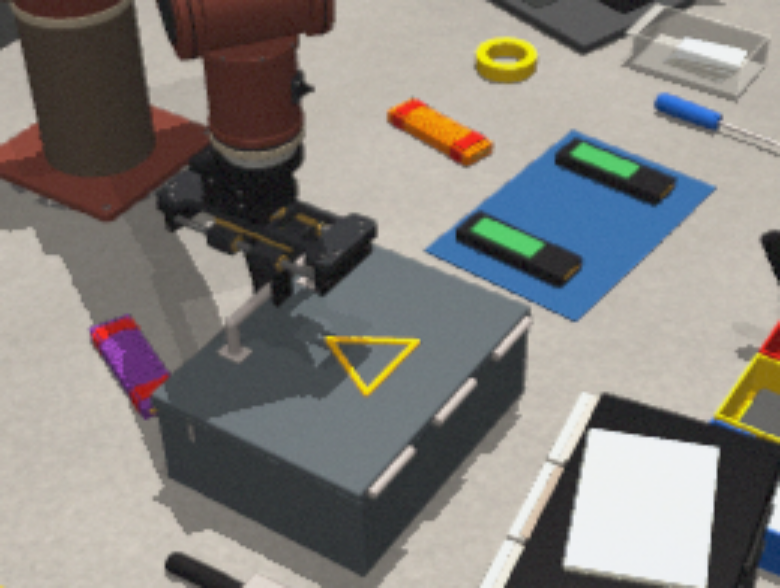

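The lid is shut, with contact felt as the force flipped from −6 to +3 N. I'll release, back off, and check.

```bash
python3 - <<'E'
from h import *
np.set_printoptions(precision=3,suppress=True)
ctrl.release(); ctrl.pause(.1); print(ctrl.read_wrist_force())
p,o=lidpose(0,0,.10); ctrl.servo_line(p,velocity=.1)
t=p.copy(); t[0]-=.06; t[1]+=.15;t[2]+=.06
ctrl.servo_line(t,velocity=.2); print(ctrl.read_time())
cv2.imwrite("pics/s16.png",ctrl.capture("scene")); cv2.imwrite("pics/t16.png",ctrl.capture("top"))
E
```

```text
[ 1.093 -0.227 -0.291]
55.425
```

View pics/s16.png

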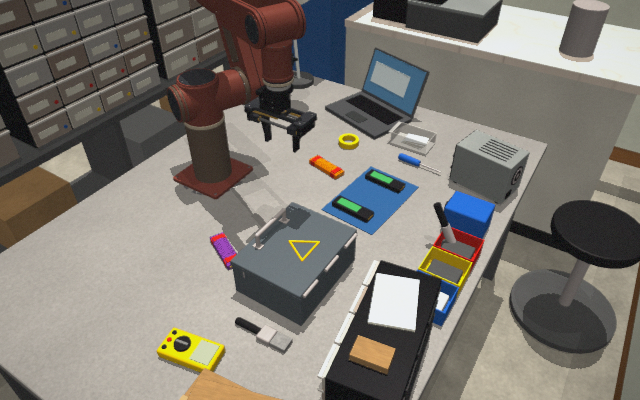

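View pics/t16.png

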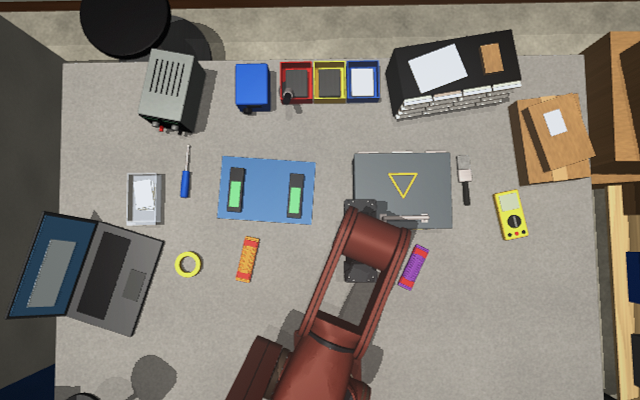

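The lid matches its starting picture, the good packs are still at (236,189) and (296,195), and nothing else has moved. Handing in.

```bash
python3 - <<'E'
from bench import ctrl
ctrl.job_done(); print(ctrl.read_time())
E
```

```text
the job is handed in; nothing more can be done
the job is handed in; nothing more can be done
```

The swollen pack is in the safe, flat on the tray floor beside the spent pack, and the lid is shut. I handed the job in at about 55.5 s of the 72 s allowed.

- **Opening:** I raised the lid by its handle until the stay snapped locked. The knob jumped to its predicted locked position, and the lid stayed up after I let go.
- **Placing:** The pack touched down at about 2.5 N, and the wrist picture showed it lying flat next to the spent pack.
- **Closing:** Pushing the red knob broke the stay and left the lid resting at roughly 1.21–1.25 rad. My three readings of that angle disagreed slightly, but all were above 1.1, where the lid holds itself. I then held the handle all the way down until I felt it shut, about 10 N of force change at contact.

**Last checks:** The final pictures show the lid shut as at the start, the good packs and everything else where they were, and the robot clear of everything. Of the forces I read, none exceeded about 15 N, and no check failed. With the lid shut, the pack could not be seen again after placing.

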